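# Test the donated kitchen scale and log it as working

### The arm

A 7-joint arm with a two-finger parallel gripper is mounted at the origin on the work surface. World frame = base frame: x ahead of the robot, y to its left, z up, the work surface at z = 0. Lengths are in mm, angles in rad, forces in N, time in s.
With the tool pointing down it reaches from about 400 to 925 mm from the base axis. Payload 5.6 kg.
Tool frame: the origin (TCP) lies on the centre line of the jaws, within the pads' length; the fingertips stand tcp_to_tips ahead of it and the grasp point (between the pads) lies 5 mm behind it (tcp_to_tips is the distance from the TCP to the fingertips, in mm); z points along the fingers, y is the direction in which the jaws open and shut (so a half turn about z gives the same grasp; the last joint's range is limited). The gripper opens to 85 mm and grips with 20 to 120 N. Pads are 22 mm wide; open, the fingers measure 114 mm over their backs; the gripper's body (76 mm by 85 mm) begins 54 mm behind the grasp point. The pads swing forward as they close: fully open they stand 13 mm farther back than shut.
Start: joints at [1.189, 0.468, -0.012, 1.603, 0.006, 1.071, -0.056], TCP at [215.991, -613.071, 245.29] pointing down, gripper open.
Joint ranges: [-2.53, 2.53], [-0.31, 2.02], [-1.57, 1.55], [0.28, 2.44], [-1.29, 4.43], [0.15, 1.84], [-2.92, 2.92]. Speed limits (rad/s): [2.57, 2.57, 3.14, 3.14, 3.14, 3.14, 3.14].

### API

Orientations are given as a 3x3 rotation matrix whose columns are the frame's x, y, z axes.
In Python, from workcell import * gives the robot as it stands.
- The arm moves only by the tool send_rows, never from a script. Its arguments are lists of equal length, an entry for each row: "translation": the shift along the tool's x, y, z in mm, a list of three; "dr": the turn, a rotation vector about the tool's x, y, z in rad, a list of three; "claw": the opening, from 0 (shut) to 1 (fully open). In form: {"translation": [[dx, dy, dz], ...], "dr": [[wx, wy, wz], ...], "claw": [claw, ...]}. A call has 1 to 10 rows; each row shifts and turns the commanded pose from where the row before left it, along the tool's axes as they then stand; what a row does not reach is not made up. A row lasts 1/8 s, in which the tool goes at most 62.5 mm and 10.7 degrees, less where a joint would pass 70% of its speed; a pose out of reach is approached as far as the arm can. A call with a gripper value outside its range is refused whole. The fingers move at their own pace and stop on an object; "newtons" is the grip in N (left out, the last holds). Time passes only in rows, so rows that do not move let the fingers close. It gives the time, the measured TCP pose, the force and the opening at its end, in the units of the state.
- observe(): the state, without advancing time (a new reading comes with each control period).
- read_camera(name): name is "side" or "top"; returns the picture (384x512x3 uint8, blue, green, red); there is no depth.
- camera_info(name): a dict with "fx", "fy", "cx", "cy" (pixels), "R" (3x3) and "t" (3): a world point X has camera coordinates R X + t. Camera axes: x right, y down, z forward; pixel columns grow to the right and rows downward; lengths in mm; the calibration is good to about 2 mm. A picture is of the moment at which its call begins. camera_info takes no time and is no camera call.
- hand_in(): hands the job in, once; it reports no verdict.
The state is a dict: "t": time; "joint_positions": joint angles; "dq": joint speeds; "joint_efforts": joint torques, N m; "tool_pos": TCP position; "tool_rot": TCP orientation; "force": force on the tool from outside, world axes, zero at the start; "torque": the same for the moment, N m; "opening": finger opening in mm.
Only numpy, scipy, OpenCV 4.12 (cv2) and the standard library are available. Lean on these libraries where they do the work, as an engineer would, in place of code of your own. Each camera call takes 0.05 s, during which the arm holds its last target.

### The job

Test the donated blue kitchen scale: with the fingertips press its pan down gently until the needle is past the red half-way mark on its dial, then let the pan come all the way up. After that press the green button fully down to log the scale as working, and let it go. Do not shift or lift the blue scale, and leave the yellow scale, the red button, the mug, the bowl and the spoon alone.

Things in the scene. Friction and masses are not known exactly. Their poses are not given: they have to be found in the camera images.
- scale_blue: blue mechanical kitchen scale, loose on the table (about 0.9 kg, on rubber feet), blue case 150 x 165 mm and 115 mm high, with a round white dial on its +x side facing away from the robot and a flat round steel pan on top. Origin: centre of its underside; z up. It may be turned by up to about 0.4 rad.
- scale_blue_top (a point): centre of the upper face of the blue scale's pan, a flat steel disc 140 mm across, 8 mm thick, its upper face 150 mm above the table when up. The point moves down with the pan.
- scale_blue_pan (a joint): how far the blue scale's pan is pressed down, in m: 0 = up, 0.020 = at its bottom stop. The dial's needle makes one full turn over this travel: straight up at 0, on the red mark at the bottom of the dial at 0.010. The pan is on a spring: it starts to give at about 1 N, takes about 5 N at 0.010 and 9 N at 0.020, and rises by itself when let go.
- scale_yellow: yellow mechanical kitchen scale, loose on the table (about 0.9 kg, on rubber feet), yellow case 150 x 165 mm and 115 mm high, with a round white dial on its +x side facing away from the robot and a flat round steel pan on top. Origin: centre of its underside; z up. It may be turned by up to about 0.4 rad.
- scale_yellow_top (a point): centre of the upper face of the yellow scale's pan, a flat steel disc 140 mm across, 8 mm thick, its upper face 150 mm above the table when up. The point moves down with the pan.
- scale_yellow_pan (a joint): how far the yellow scale's pan is pressed down, in m: 0 = up, 0.020 = at its bottom stop. The dial's needle makes one full turn over this travel: straight up at 0, on the red mark at the bottom of the dial at 0.010. The pan is on a spring: it starts to give at about 1 N, takes about 5 N at 0.010 and 9 N at 0.020, and rises by itself when let go.
- green_button_base: green push button on its own small round grey housing (56 mm across, 12 mm high), fixed to the table. Origin: centre of the housing's underside; z up. The green and the red button swap places from one time to the next.
- green_button_top (a point): centre of the upper face of the green button's round cap (40 mm across), 24 mm above the table when out
- green_button (a joint): how far the green button is pressed, in m: 0 = out, 0.008 = fully down, which takes 5 N. It springs back when let go.
- red_button_base: red push button on its own small round grey housing (56 mm across, 12 mm high), fixed to the table. Origin: centre of the housing's underside; z up. The green and the red button swap places from one time to the next.
- red_button_top (a point): centre of the upper face of the red button's round cap (40 mm across), 24 mm above the table when out
- red_button (a joint): how far the red button is pressed, in m: 0 = out, 0.008 = fully down, which takes 5 N. It springs back when let go.
- mug: white mug, 80 mm across and 90 mm high, with a handle on its own +y side, loose. Origin: centre of its underside.
- bowl: blue bowl, 120 mm across and 55 mm high, loose. Origin: centre of its underside.
- spoon: steel spoon 180 mm long, lying flat and loose, along its own x. Origin: on its underside near the middle of its length.
There are look-alikes about, which are no part of the job. Several things look just like the scale_yellow: the one meant starts nearest to the robot's base.

How it is judged (in metres and radians):
On the way, in this order (a step that is already met when the one before it is completed fails the run):
1. the fingers press the blue scale's pan down past the half-way mark (more than 10 mm) (value of joint scale_blue_pan above 0.01 m and contact force between the fingers and scale_blue above 0.5 N), for 0.1 s.
2. the blue scale's pan is let go and back up (within 3 mm) (value of joint scale_blue_pan below 0.003 m and contact force between the fingers and scale_blue below 0.2 N), for 0.1 s.
3. the fingers press the green button down (more than 5 of its 8 mm) (value of joint green_button above 0.005 m and contact force between the fingers and green_button_base above 0.5 N), for 0.05 s.
At the end, for the whole second after the job is handed in: Both pans are up (within 3 mm) and both buttons out (within 1.5 mm); the blue scale stands upright and at rest within 15 mm of its starting place, the yellow scale within 10 mm, and the mug, bowl and spoon within 12 mm of theirs (value of joint each of scale_blue_pan, scale_yellow_pan below 0.003 m and value of joint each of green_button, red_button below 0.0015 m and distance of scale_blue from where it was at the start of the episode below 0.015 m and angle between scale_blue's own z axis and vertical below 0.1 rad and linear speed of scale_blue below 0.02 m/s and distance of scale_yellow from where it was at the start of the episode below 0.01 m and distance of each of mug, bowl, spoon from where it was at the start of the episode below 0.012 m); the robot touches nothing.
It fails at once if the blue scale is pressed or bumped harder than 20 N (contact force between the fingers and scale_blue above 20 N).
It fails at once if the blue scale is pushed more than 15 mm from its place, lifted, or tipped (distance of scale_blue from where it was at the start of the episode above 0.015 m or angle between scale_blue's own z axis and vertical above 0.15 rad).
It fails at once if the yellow scale is pressed, shifted more than 10 mm or tipped (value of joint scale_yellow_pan above 0.004 m or distance of scale_yellow from where it was at the start of the episode above 0.01 m or angle between scale_yellow's own z axis and vertical above 0.15 rad).
It fails at once if the red button is pressed (more than 2 mm) (value of joint red_button above 0.002 m).
It fails at once if the mug, the bowl or the spoon is moved more than 12 mm or tipped (distance of any of mug, bowl, spoon from where it was at the start of the episode above 0.012 m or angle between any of mug, bowl, spoon's own z axis and vertical above 0.3 rad).
It also fails if it takes over 50 s, if anything falls off the work surface, if the arm or the gripper's body presses on something with over 40 N, if the wrist force passes 120 N, or if a joint passes its speed limit or range.

## Working session

There is one attempt and no reset: what is moved stays moved. The work goes in short steps, Python scripts to look and compute and a tool call to move; the robot and the scene stay as the last step left them, time stands still between calls to the robot, and variables do not carry over. Pictures are saved under pics/ and viewed, and the job is handed in when it is done.

Besides the shell and the picture viewer there is one more tool, called after "Emit:" by a JSON object that holds its "op" and its "data", one argument or row to a line. send_rows: Moves the arm, as the interface text tells. Its arguments: {"type":"object","properties":{"translation":{"type":"array","items":{"type":"array","items":{"type":"number"}}},"dr":{"type":"array","items":{"type":"array","items":{"type":"number"}}},"claw":{"type":"array","items":{"type":"number"}},"newtons":{"type":"number"}},"required":["translation","dr","claw"]}

```bash
mkdir -p pics; ls
python3 - <<'E'
from workcell import *
import cv2
s=observe(); print(s)
for n in("side","top"):
    cv2.imwrite(f"pics/{n}0.png",read_camera(n)); print(n,camera_info(n))
E
```

```text
pics
{'t': 0.0, 'joint_positions': array([ 1.18899194,  0.46844422, -0.01154977,  1.60363666,  0.00599987,
        1.07138736, -0.05631082]), 'dq': array([ 6.10152786e-04, -1.15769374e-03,  1.41480107e-03, -1.07722136e-03,
        6.60280939e-05,  7.49644971e-04,  5.03345355e-04]), 'joint_efforts': array([-3.53115583e-04, -5.32383943e+01,  2.18019204e-02, -2.51304138e+01,
        1.15756327e-02,  7.72024534e-03,  1.42548237e-05]), 'tool_pos': array([ 215.76117743, -612.57434641,  244.28938308]), 'tool_rot': array([[ 9.43193243e-01,  3.32243798e-01, -7.52051249e-04],
       [ 3.32244615e-01, -9.43191756e-01,  1.68133536e-03],
       [-1.50715293e-04, -1.83568912e-03, -9.99998304e-01]]), 'force': array([-0.39810616,  0.80579574, -0.29178692]), 'torque': array([ 0.00369579,  0.00761682, -0.03459298]), 'opening': 85.2775423529189}
side {'fx': 417.7052044616648, 'fy': 417.7052044616648, 'cx': 258.1262835717445, 'cy': 196.98699107275726, 'R': array([[-0.72432177, -0.68934233, -0.01285001],
       [-0.5375593 ,  0.57631114, -0.61554485],
       [ 0.43172673, -0.4389449 , -0.78799709]]), 't': array([438.48686164, 389.61694309, 960.98835731])}
top {'fx': 452.9300394537223, 'fy': 452.9300394537223, 'cx': 253.87806177685047, 'cy': 195.51332726262189, 'R': array([[-0.01271422, -0.99970882,  0.02050919],
       [-0.99789978,  0.01138298, -0.06376884],
       [ 0.06351682, -0.02127689, -0.99775393]]), 't': array([  -8.3462232 ,  616.23444481, 1250.98377291])}
```

View pics/side0.png

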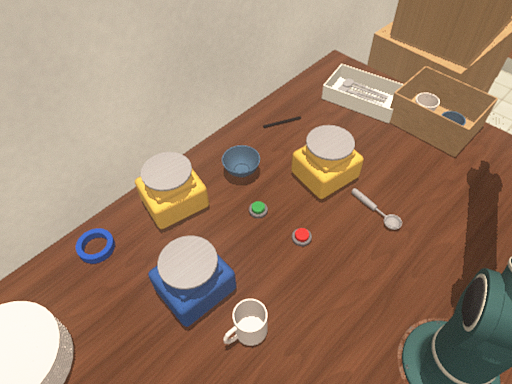

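View pics/top0.png

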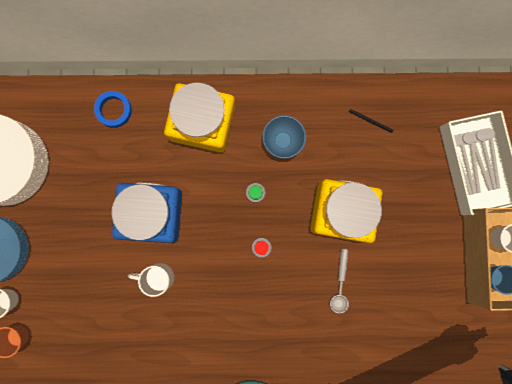

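Top view: blue pan at about (140,212), green button (255,192), red button (261,247), bowl (284,137), mug (155,280), yellow scales at (197,110) and (353,210). The dial can't be seen from these cameras. Next I'll measure the centres.

```bash
cat > h.py <<'E'
import numpy as np,cv2
from workcell import *
def ray(n,u,v,z):
    c=camera_info(n);R=np.array(c["R"]);t=np.array(c["t"])
    o=-R.T@t; d=R.T@np.array([(u-c["cx"])/c["fx"],(v-c["cy"])/c["fy"],1]); return o+d*(z-o[2])/d[2]
def comps(m,amin=40):
    n,l,s,c=cv2.connectedComponentsWithStats(m.astype(np.uint8)); return [(s[i],c[i],l==i) for i in range(1,n) if s[i][4]>amin]
E
python3 - <<'E'
from h import *
for n in("top","side"):
    im=cv2.imread(f"pics/{n}0.png");h,s,v=cv2.split(cv2.cvtColor(im,cv2.COLOR_BGR2HSV))
    for nm,m,z in(("green",(h>45)&(h<80)&(s>130)&(v>70),24),("red",((h<4)|(h>176))&(s>200)&(v>150),24)):
        for st,c,_ in comps(m): print(n,nm,st,c.round(1),ray(n,*c,z).round(1))
    m=((s<60)&(v>100)).astype(np.uint8); m=cv2.morphologyEx(m,cv2.MORPH_OPEN,np.ones((5,5)))
    cs,_=cv2.findContours(m,cv2.RETR_EXTERNAL,cv2.CHAIN_APPROX_NONE)
    for c in cs:
        a=cv2.contourArea(c)
        if 1200<a<4500:
            e=cv2.fitEllipse(cv2.convexHull(c)); print(n,"pan?",a,np.round(e[0],1),np.round(e[1],1),ray(n,*e[0],150).round(1))
    m=(h>105)&(h<125)&(s>150)&(v>60)
    for st,c,mm in comps(m,300):print(n,"blue",st,c.round(1))
E
```

```text
top green [249 186  13  13 138] [255.1 192. ] [625.6 -19.3  24. ]
top red [255 241  13  14 141] [261.  247.4] [471.3 -33.6  24. ]
top pan? 2417.0 [139.6 211.5] [55.9 57. ] [571.1 273.1 150. ]
top pan? 2256.0 [353.5 209.7] [53.9 55.1] [ 569.1 -264.   150. ]
top pan? 3576.0 [480.8 163.6] [ 60.1 100.9] [ 683.  -593.8  150. ]
top pan? 2094.0 [ -4.9 158.2] [75.9 85.7] [708.6 633.1 150. ]
top pan? 2200.5 [196.6 109.4] [53.5 53.8] [828.8 129.9 150. ]
top blue [ 94  91  37  36 609] [112.2 108.6]
top blue [144 186  37  57 886] [169.6 214.9]
side pan? 1253.5 [250.  321.3] [37.  47.5] [363.2 276.5 150. ]
side pan? 2471.5 [187.1 262.1] [52.8 61.4] [567.6 275.3 150. ]
side pan? 1274.0 [330.1 142. ] [34.8 48.5] [ 566.4 -262.2  150. ]
side pan? 2631.0 [363.5  92.8] [55.7 82.6] [ 624.3 -512.1  150. ]
side blue [ 76 229  37  34 454] [ 93.6 245. ]
```

Run:
```python
import workcell
print([ (k,v) for k,v in vars(workcell).items() if not k.startswith('__') and isinstance(v,(int,float,str,dict))][:30])
print([k for k in dir(workcell) if 'tip' in k.lower() or 'tcp' in k.lower()])
from h import *
# triangulate green / pan
def tri(a,b):
    A=[];B=[]
    for n,(u,v) in(("top",a),("side",b)):
        c=camera_info(n);R=np.array(c["R"]);t=np.array(c["t"]);K=np.array([[c["fx"],0,c["cx"]],[0,c["fy"],c["cy"]],[0,0,1]]);P=K@np.c_[R,t]
        A.append(P)
    X=cv2.triangulatePoints(A[0],A[1],np.array(a,float).reshape(2,1),np.array(b,float).reshape(2,1)).ravel();return X[:3]/X[3]
print("pan",tri((139.6,211.5),(187.1,262.1)),"green",tri((255.1,192),(258.2,208)))
```

```text
[('tcp_to_tips', 14.0)]
['tcp_to_tips']
pan [570.95985207 274.11520464 144.56631771] green [625.51390758 -20.09113727  15.37598654]
```

Emit:
{"op": "send_rows", "data": {
  "translation": [
    [0, 0, -10],
    [10, -12, -10],
    [20, -23, -10],
    [30, -34, -10],
    [34, -39, 0],
    [34, -39, 0],
    [34, -39, 0],
    [34, -39, 0],
    [34, -39, 0],
    [34, -39, 0]
  ],
  "dr": [
    [0, 0, 0],
    [0, 0, 0],
    [0, 0, 0],
    [0, 0, 0],
    [0, 0, 0],
    [0, 0, 0],
    [0, 0, 0],
    [0, 0, 0],
    [0, 0, 0],
    [0, 0, 0]
  ],
  "claw": [0, 0, 0, 0, 0, 0, 0, 0, 0, 0]
}}

```text
t: 1.35
tool_pos: [364.7, -237.1, 286.2]
tool_rot: [[0.943, 0.333, 0.001], [0.333, -0.943, -0.001], [0.001, 0.002, -1.0]]
force: [0.6, -0.6, -0.1]
opening: -0.1
```

Emit:
{"op": "send_rows", "data": {
  "translation": [
    [40, -45, 0],
    [44, -50, 0],
    [44, -50, 0],
    [44, -50, 0],
    [44, -50, 0],
    [44, -50, 0],
    [40, -46, 0],
    [33, -39, 0],
    [22, -25, 0],
    [8, -9, 0]
  ],
  "dr": [
    [0, 0, 0],
    [0, 0, 0],
    [0, 0, 0],
    [0, 0, 0],
    [0, 0, 0],
    [0, 0, 0],
    [0, 0, 0],
    [0, 0, 0],
    [0, 0, 0],
    [0, 0, 0]
  ],
  "claw": [0, 0, 0, 0, 0, 0, 0, 0, 0, 0]
}}

```text
t: 2.6
tool_pos: [560.6, 255.2, 285.8]
tool_rot: [[0.942, 0.336, 0.0], [0.336, -0.942, 0.001], [0.0, -0.001, -1.0]]
force: [0.7, -1.4, -0.7]
opening: -0.1
```

Emit:
{"op": "send_rows", "data": {
  "translation": [
    [0, 0, 10],
    [0, 0, 20],
    [0, 0, 20],
    [0, 0, 20],
    [0, 0, 10],
    [0, 0, 5],
    [0, 0, 0],
    [0, 0, 0]
  ],
  "dr": [
    [0, 0, 0],
    [0, 0, 0],
    [0, 0, 0],
    [0, 0, 0],
    [0, 0, 0],
    [0, 0, 0],
    [0, 0, 0],
    [0, 0, 0]
  ],
  "claw": [0, 0, 0, 0, 0, 0, 0, 0]
}}

```text
t: 3.6
tool_pos: [561.8, 252.8, 200.9]
tool_rot: [[0.943, 0.332, 0.001], [0.332, -0.943, 0.001], [0.001, -0.0, -1.0]]
force: [-0.1, -0.3, -0.8]
opening: -0.1
```

Run:
```python
from h import *
print(observe()["tool_pos"],observe()["force"])
cv2.imwrite("pics/side1.png",read_camera("side"));cv2.imwrite("pics/top1.png",read_camera("top"))
```

```text
[561.79415628 252.83091653 200.9145227 ] [-0.0955126  -0.28793115 -0.80863004]
```

View pics/side1.png

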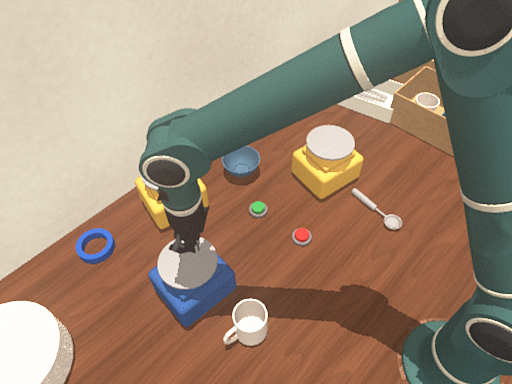

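The side view shows the gripper above the blue pan (about (187,245)) with nothing disturbed. I'll centre it and lower it to just above the pan.

Emit:
{"op": "send_rows", "data": {
  "translation": [
    [8, -9, 0],
    [8, -8, 0],
    [0, 0, 10],
    [0, 0, 12],
    [0, 0, 6],
    [0, 0, 3],
    [0, 0, 0]
  ],
  "dr": [
    [0, 0, 0],
    [0, 0, 0],
    [0, 0, 0],
    [0, 0, 0],
    [0, 0, 0],
    [0, 0, 0],
    [0, 0, 0]
  ],
  "claw": [0, 0, 0, 0, 0, 0, 0]
}}

```text
t: 4.58
tool_pos: [570.9, 273.7, 169.1]
tool_rot: [[0.943, 0.332, -0.0], [0.332, -0.943, -0.0], [-0.0, 0.0, -1.0]]
force: [0.3, -0.1, 1.1]
opening: 0.4
```

Emit:
{"op": "send_rows", "data": {
  "translation": [
    [0, 0, 2],
    [0, 0, 2],
    [0, 0, 2],
    [0, 0, 2],
    [0, 0, 2],
    [0, 0, 2],
    [0, 0, 0],
    [0, 0, 0]
  ],
  "dr": [
    [0, 0, 0],
    [0, 0, 0],
    [0, 0, 0],
    [0, 0, 0],
    [0, 0, 0],
    [0, 0, 0],
    [0, 0, 0],
    [0, 0, 0]
  ],
  "claw": [0, 0, 0, 0, 0, 0, 0, 0]
}}

```text
t: 5.58
tool_pos: [571.0, 273.8, 157.4]
tool_rot: [[0.943, 0.332, 0.0], [0.332, -0.943, -0.0], [0.0, 0.0, -1.0]]
force: [-1.6, -0.8, 4.0]
opening: -0.1
```

Emit:
{"op": "send_rows", "data": {
  "translation": [
    [0, 0, 2],
    [0, 0, 2],
    [0, 0, 2],
    [0, 0, 1],
    [0, 0, 0],
    [0, 0, 0],
    [0, 0, 0]
  ],
  "dr": [
    [0, 0, 0],
    [0, 0, 0],
    [0, 0, 0],
    [0, 0, 0],
    [0, 0, 0],
    [0, 0, 0],
    [0, 0, 0]
  ],
  "claw": [0, 0, 0, 0, 0, 0, 0]
}}

```text
t: 6.45
tool_pos: [571.0, 273.9, 150.6]
tool_rot: [[0.943, 0.332, 0.0], [0.332, -0.943, -0.0], [0.0, 0.0, -1.0]]
force: [-2.0, -0.9, 7.0]
opening: -0.3
```

Run:
```python
from h import *
f=[]
for i in range(5):
    im=read_camera("side");s=observe();f.append(s["force"][2])
print(s["tool_pos"],np.round(f,2))
cv2.imwrite("pics/side2.png",cv2.resize(im[180:340,100:280],None,fx=3,fy=3))
```

```text
[570.98457538 273.8629226  150.54499291] [6.71 5.91 7.51 6.97 6.86]
```

View pics/side2.png

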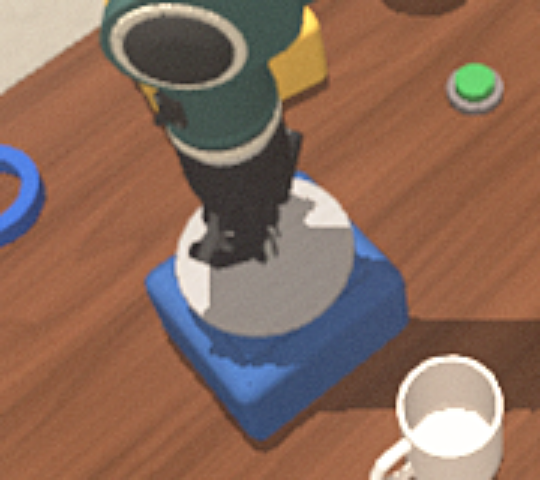

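Two estimates put the pan past half-way: tip height gives about 13.5 mm, and 6.8 N on the spring gives about 14 mm. The picture shows the pan visibly lowered and the case unmoved. I'll add 1 mm for margin, hold, then rise gently.

Emit:
{"op": "send_rows", "data": {
  "translation": [
    [0, 0, 1],
    [0, 0, 0],
    [0, 0, 0],
    [0, 0, -3],
    [0, 0, -4],
    [0, 0, -4],
    [0, 0, -4],
    [0, 0, -5],
    [0, 0, -10],
    [0, 0, -10]
  ],
  "dr": [
    [0, 0, 0],
    [0, 0, 0],
    [0, 0, 0],
    [0, 0, 0],
    [0, 0, 0],
    [0, 0, 0],
    [0, 0, 0],
    [0, 0, 0],
    [0, 0, 0],
    [0, 0, 0]
  ],
  "claw": [0, 0, 0, 0, 0, 0, 0, 0, 0, 0]
}}

```text
t: 7.95
tool_pos: [570.8, 273.9, 189.8]
tool_rot: [[0.943, 0.332, -0.0], [0.332, -0.943, 0.0], [-0.0, -0.0, -1.0]]
force: [-0.3, 0.7, -0.4]
opening: 0.0
```

Emit:
{"op": "send_rows", "data": {
  "translation": [
    [0, 0, -10],
    [0, 0, -10],
    [0, 0, 0],
    [0, 0, 0]
  ],
  "dr": [
    [0, 0, 0],
    [0, 0, 0],
    [0, 0, 0],
    [0, 0, 0]
  ],
  "claw": [0, 0, 0, 0]
}}

```text
t: 8.45
tool_pos: [570.7, 273.7, 209.0]
tool_rot: [[0.943, 0.332, -0.0], [0.332, -0.943, -0.0], [-0.0, 0.0, -1.0]]
force: [-0.3, -0.5, -0.0]
opening: 0.2
```

Run:
```python
from h import *
im=read_camera("side");print(observe()["tool_pos"],observe()["force"])
a=cv2.imread("pics/side0.png")
cv2.imwrite("pics/side3.png",np.hstack([cv2.resize(x[180:340,100:280],None,fx=2.2,fy=2.2) for x in(a,im)]))
```

```text
[570.67404408 273.61153633 208.83752226] [ 0.42114491 -0.16869407 -0.60818417]
```

View pics/side3.png

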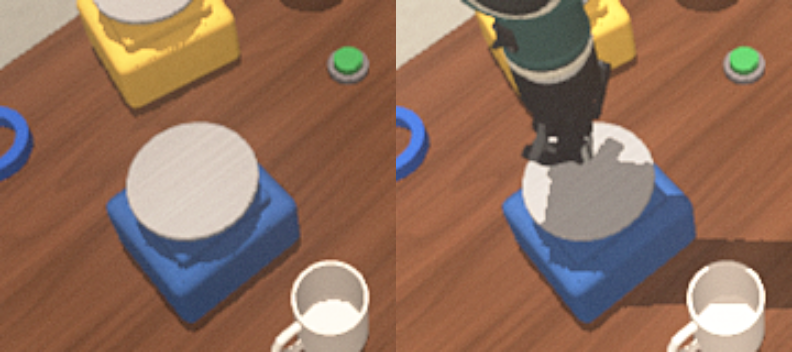

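Before/after: the pan is back up at the same place and the case hasn't moved. Next I'll move over the green button.

Emit:
{"op": "send_rows", "data": {
  "translation": [
    [-2, 15, 0],
    [-5, 30, 0],
    [-6, 40, 0],
    [-6, 40, 0],
    [-6, 40, 0],
    [-6, 40, 0],
    [-6, 40, 0],
    [-5, 30, 0],
    [-3, 20, 0],
    [0, 0, 0]
  ],
  "dr": [
    [0, 0, 0],
    [0, 0, 0],
    [0, 0, 0],
    [0, 0, 0],
    [0, 0, 0],
    [0, 0, 0],
    [0, 0, 0],
    [0, 0, 0],
    [0, 0, 0],
    [0, 0, 0]
  ],
  "claw": [0, 0, 0, 0, 0, 0, 0, 0, 0, 0]
}}

```text
t: 9.75
tool_pos: [626.5, -21.5, 208.9]
tool_rot: [[0.944, 0.329, -0.0], [0.329, -0.944, -0.001], [-0.001, 0.0, -1.0]]
force: [0.1, 0.5, -0.8]
opening: -0.2
```

Emit:
{"op": "send_rows", "data": {
  "translation": [
    [0, 0, 10],
    [0, 0, 25],
    [0, 0, 30],
    [0, 0, 30],
    [0, 0, 25],
    [0, 0, 10],
    [0, 0, 0],
    [0, 0, 0]
  ],
  "dr": [
    [0, 0, 0],
    [0, 0, 0],
    [0, 0, 0],
    [0, 0, 0],
    [0, 0, 0],
    [0, 0, 0],
    [0, 0, 0],
    [0, 0, 0]
  ],
  "claw": [0, 0, 0, 0, 0, 0, 0, 0]
}}

```text
t: 10.75
tool_pos: [627.2, -18.8, 80.3]
tool_rot: [[0.943, 0.333, 0.002], [0.333, -0.943, 0.0], [0.002, 0.0, -1.0]]
force: [-0.4, 0.7, 0.2]
opening: -0.0
```

Emit:
{"op": "send_rows", "data": {
  "translation": [
    [-2, 0, 8],
    [0, 0, 12],
    [0, 0, 10],
    [0, 0, 6],
    [0, 0, 2],
    [0, 0, 0]
  ],
  "dr": [
    [0, 0, 0],
    [0, 0, 0],
    [0, 0, 0],
    [0, 0, 0],
    [0, 0, 0],
    [0, 0, 0]
  ],
  "claw": [0, 0, 0, 0, 0, 0]
}}

```text
t: 11.5
tool_pos: [624.7, -20.0, 41.2]
tool_rot: [[0.943, 0.332, -0.0], [0.332, -0.943, 0.0], [-0.0, -0.0, -1.0]]
force: [0.5, -0.8, 0.3]
opening: 0.3
```

Run:
```python
from h import *
im=read_camera("side");print(observe()["tool_pos"],observe()["force"])
cv2.imwrite("pics/side4.png",cv2.resize(im[130:290,160:360],None,fx=3,fy=3))
```

```text
[624.78900377 -19.93117072  41.42097869] [ 0.19579884 -0.12747425  1.23080198]
```

View pics/side4.png

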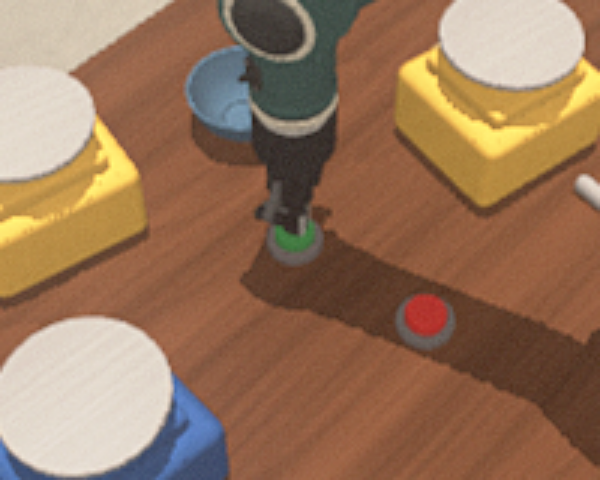

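The fingertips are centred just above the green cap (crop (295,232)). Now I'll press.

Emit:
{"op": "send_rows", "data": {
  "translation": [
    [0, 0, 2],
    [0, 0, 2],
    [0, 0, 2],
    [0, 0, 2],
    [0, 0, 2],
    [0, 0, 1],
    [0, 0, 0],
    [0, 0, 0]
  ],
  "dr": [
    [0, 0, 0],
    [0, 0, 0],
    [0, 0, 0],
    [0, 0, 0],
    [0, 0, 0],
    [0, 0, 0],
    [0, 0, 0],
    [0, 0, 0]
  ],
  "claw": [0, 0, 0, 0, 0, 0, 0, 0]
}}

```text
t: 12.55
tool_pos: [624.8, -20.0, 30.5]
tool_rot: [[0.943, 0.332, 0.0], [0.332, -0.943, -0.0], [0.0, 0.0, -1.0]]
force: [-0.6, -0.2, 4.8]
opening: -0.1
```

Depth is about 7.5 mm at 4.8 N. I'll press 1 mm more to reach the stop.

Emit:
{"op": "send_rows", "data": {
  "translation": [
    [0, 0, 1],
    [0, 0, 0],
    [0, 0, 0]
  ],
  "dr": [
    [0, 0, 0],
    [0, 0, 0],
    [0, 0, 0]
  ],
  "claw": [0, 0, 0]
}}

```text
t: 12.92
tool_pos: [624.8, -20.0, 30.1]
tool_rot: [[0.943, 0.332, 0.0], [0.332, -0.943, -0.0], [0.0, 0.0, -1.0]]
force: [-2.1, -0.6, 9.9]
opening: 0.0
```

Emit:
{"op": "send_rows", "data": {
  "translation": [
    [0, 0, -3],
    [0, 0, -4],
    [0, 0, -6],
    [0, 0, -15],
    [0, 0, -25],
    [0, 0, -30],
    [0, 0, -30],
    [0, 0, -20],
    [0, 0, -10],
    [0, 0, 0]
  ],
  "dr": [
    [0, 0, 0],
    [0, 0, 0],
    [0, 0, 0],
    [0, 0, 0],
    [0, 0, 0],
    [0, 0, 0],
    [0, 0, 0],
    [0, 0, 0],
    [0, 0, 0],
    [0, 0, 0]
  ],
  "claw": [0, 0, 0, 0, 0, 0, 0, 0, 0, 0]
}}

```text
t: 14.18
tool_pos: [624.6, -20.1, 172.5]
tool_rot: [[0.943, 0.332, 0.0], [0.332, -0.943, -0.0], [0.0, 0.0, -1.0]]
force: [0.3, 0.5, -0.5]
opening: -0.4
```

Run:
```python
from h import *
im=read_camera("side");s=observe();print(s["t"],s["tool_pos"],s["force"],abs(s["dq"]).max())
cv2.imwrite("pics/side5.png",im)
```

```text
14.225 [624.1864491  -20.13239583 171.70010453] [-0.17814868  0.72226218  0.44871121] 0.013531804692091774
```

View pics/side5.png

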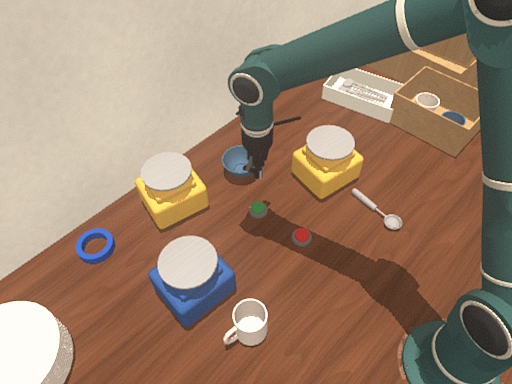

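The green button bottomed out at its stop (9.9 N) and was released. In the picture everything is in its starting place: blue pan (188,262), mug (250,322), bowl (241,164), spoon (377,209), yellow scale (330,160). The arm is clear, so I'll hand in.

Run:
```python
from workcell import *
print(hand_in())
```

```text
the job is handed in; nothing more can be done
None
```

I tested the blue scale, logged it with the green button and handed the job in after about 14 s of the allowed 50 s; no verdict was reported.

- **Blue scale:** I pressed the pan with the closed fingertips to about 14 mm, and the force was about 7 N. Neither camera shows the dial, so I never saw the needle. The depth comes from the fingertip height and the spring force, which agreed within about 1 mm. The pan then came fully up, and the case looked unmoved compared with the first picture.
- **Green button:** I pressed it onto its stop, where the force rose to 9.9 N, and released it.
- **Final check:** The last side picture showed the scales, red button, mug, bowl and spoon where they started. The arm was raised clear, and the force was near zero.
- **Disagreement in measurements:** Combining both cameras gave pan and button heights 5–9 mm below the stated values. The sideways positions agreed within about 1–4 mm, so I used the stated heights, and the contact forces bore them out.

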